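# Find the blind bore of a roller spacer and hold it bore-up

### The job

The white plastic spacer lying in the black rest has a deep blind hole in one end and is closed, or nearly so, at the other, and you cannot see which: find the hole by feel, slipping the spacer end-on over the steel pin of the blue test stand until at least two thirds of the pin is inside (if the end you try is closed, turn the spacer end for end and try the other). Then draw it off the pin and turn it so that the hole faces straight up. Finish while still holding it in the gripper like that, still and at least 15 cm above the bench, touching nothing but the fingers, and leave the other things on the bench where they are.

Things in the scene. Friction and masses are not known exactly. Their poses are not given: they have to be found in the camera images.
- spacer: White round spacer, 44 mm diameter, 80 mm long, about 150 g, lying level in the rest. Origin at its middle on its axis; x along its length. One end has a blind hole 26 mm wide, 55 to 70 mm deep; the other is closed, flush or with a recess up to 15 mm deep, and stops against the pin. Which end (+x or -x) is drawn anew each time and not told by this pose; the rest's cheeks hide both ends.
- rest: Fixed black rest carrying the spacer. Base 130 x 60 x 12 mm; origin under its middle on the bench; x along the spacer, whose axis lies 62 mm up. V supports (10 mm long) 30 mm either side of the middle; between them the spacer's sides are free to 25 mm below its axis. Beyond each end, 4 mm off, stands a cheek 6 mm thick, 36 mm wide, up to 18 mm above the spacer's axis.
- stand: Fixed blue test stand with a level steel pin, 16 mm diameter, round tip. Origin on the bench under the post; the pin points along -x, its axis 95 mm up. Base 100 x 70 x 10 mm, centred at x = +10 mm. Post 16 mm (x) by 30 mm (y), 110 mm high. 55 mm of the pin are free, from the post's face to the tip.
- pin_tip (a point): The tip of the pin, on its axis, 95 mm above the bench; axes as the stand's: the pin points along -x, the post's face lies 55 mm to +x. The hole passes over the pin with 5 mm to spare all round. A spacer let go when fully on the pin hangs there, its middle 2 to 6 mm lower, up to 10 degrees askew.
- reel: Bystander: white plastic flanged reel standing on its face, 120 mm diameter, 50 mm high; origin under its centre.
- hexkey: Bystander: hex key with a red cross handle 106 mm long and 16 mm thick, and a steel blade 120 mm long along its y axis, lying flat; origin under the middle of the handle.
- oiler: Bystander: grey bottle with a yellow band, 54 mm diameter, 130 mm high; origin under its centre.
- roller: Bystander: bare aluminium roller 38 mm in diameter and 160 mm long, lying on the bench; origin below its middle as it lies at the start, x axis along it.
Things that resemble listed ones, but are neither listed nor needed, are in the scene too. There is more than one size of the spacer; the job needs the largest.

How it is judged:
By the outcome, as a careful person would: the job done as asked, in the order asked, and still so for the second after the job is handed in, while the arm keeps its last pose, push and grip.
It also fails if it takes over 61 s, if anything falls off the work surface, if the arm or the gripper's body presses on something with over 40 N, if the wrist force passes 120 N, or if a joint passes its speed limit or range.

### The arm

A 6-joint arm with a two-finger parallel gripper is mounted at the origin on the work surface. World frame = base frame: x ahead of the robot, y to its left, z up, the work surface at z = 0. Lengths are in m, angles in rad, forces in N, time in s.
With the tool pointing down it reaches from about 0.3 to 0.875 m from the base axis. Payload 6.4 kg.
Tool frame: the origin (TCP) lies midway between the tips of the shut fingers; the grasp point (between the pads) lies ctrl.grip_point_offset behind it (ctrl.grip_point_offset is the distance from the TCP to the grasp point, in m); z points along the fingers, y is the direction in which the jaws open and shut (so a half turn about z gives the same grasp; the last joint's range is limited). The gripper opens to 85 mm and grips with 20 to 120 N. Pads are 22 mm wide; open, the fingers measure 114 mm over their backs; the gripper's body (76 mm by 85 mm) begins 54 mm behind the grasp point. The pads swing forward as they close: fully open they stand 13 mm farther back than shut.
Start: joints at [-1.334, 0.181, 1.607, -0, 1.354, -0.206], TCP at [0.246, -0.52, 0.231] pointing down, gripper open.
Joint ranges: [-2.99, 2.99], [-0.89, 2.07], [0.3, 2.58], [-1.14, 4.28], [0, 2.63], [-3.12, 3.12]. Speed limits (rad/s): [2.57, 2.57, 3.01, 3.14, 3.14, 3.14].

### API

Orientations are given as a unit quaternion [w, x, y, z].
In Python, from bench import ctrl, viewer gives the robot as it stands.
- The arm moves only by the shell command python3 -m handwheel 'ROWS' [OPENING]. ROWS is JSON, a list of rows, each an object with "travel": the shift along the tool's x, y, z as a fraction of full scale, a list of three; "dr": the turn, a rotation vector about the tool's x, y, z as a fraction of full scale, a list of three. A call has 1 to 20 rows; each row shifts and turns the pose as measured when the row begins, along the tool's axes as they then stand; what a row does not reach is not made up. Full scale, the value 1, is 150 mm for a shift and 30 degrees for a turn. A row lasts 1/12 s, in which the tool goes at most 41.7 mm and 7.16 degrees, less where a joint would pass 70% of its speed; a pose out of reach is approached as far as the arm can. A call with a number of a shift or a turn outside -1 to 1 is refused whole. A call with a gripper value outside its range is refused whole. OPENING is the opening, from -1 (shut) to 1 (fully open), set as the call begins (- or left out, the last holds). The fingers move at their own pace and stop on an object; the grip force is fixed at half the most. Time passes only in rows, so rows that do not move let the fingers close. It gives the time, the measured TCP pose, the force and the opening at its end, in the units of the state.
- ctrl.get_obs(): the state, without advancing time (a new reading comes with each control period).
- viewer.camera(name): name is "scene" or "top" or "wrist"; returns the picture (420x560x3 uint8, red, green, blue); there is no depth.
- viewer.get_calibration(name): a dict with "camera_matrix" (3x3 intrinsics, pixels), "R" (3x3) and "t" (3): a world point X has camera coordinates R X + t. Camera axes: x right, y down, z forward; pixel columns grow to the right and rows downward; lengths in m; the calibration is good to about 2 mm. A picture is of the moment at which its call begins: read the wrist's pose just before it. get_calibration takes no time and is no camera call; for the wrist camera it gives the pose at the moment of the call.
- ctrl.hand_in(): hands the job in, once; it reports no verdict.
The state is a dict: "time_s": time; "q": joint angles; "dq": joint speeds; "joint_efforts": joint torques, N m; "eef_pos": TCP position; "eef_rot": TCP orientation; "wrist_force": force on the tool from outside, world axes, zero at the start; "torque": the same for the moment, N m; "opening": opening from 0.0 (shut) to 1.0 (fully open).
Only numpy, scipy, OpenCV 4.12 (cv2) and the standard library are available. Lean on these libraries where they do the work, as an engineer would, in place of code of your own. Each camera call takes 0.05 s, during which the arm holds its last target. There are 200 camera calls.

## Working session

There is one attempt and no reset: what is moved stays moved. The work goes in short steps, Python scripts to look and compute and a shell command to move; the robot and the scene stay as the last step left them, time stands still between calls to the robot, and variables do not carry over. Pictures are saved under pics/ and viewed, about 8 in all and at most 12, crops included, and the job is handed in when it is done.

```bash
ls; mkdir -p pics; python3 - <<'E'
from bench import ctrl, viewer
import cv2,numpy as np
o=ctrl.get_obs();print(o, ctrl.grip_point_offset)
for n in("scene","top"):
    im=viewer.camera(n); cv2.imwrite(f"pics/{n}0.png",im[...,::-1])
    c=viewer.get_calibration(n);print(n,{k:np.round(v,4).tolist() for k,v in c.items()})
E
```

```text
pics
{'time_s': 0.0, 'q': array([-1.33430086e+00,  1.81534075e-01,  1.60800747e+00, -4.42023429e-05,
        1.35378375e+00, -2.06296692e-01]), 'dq': array([ 0.0002881 , -0.00082793,  0.00220738, -0.00063585,  0.00090031,
       -0.00172966]), 'joint_efforts': array([-5.67670559e-04, -4.44880092e+01, -3.51336086e+01, -3.57825384e-04,
        9.14423639e-03,  1.21728667e-05]), 'eef_pos': array([ 0.2462401 , -0.51899826,  0.23038832]), 'eef_rot': array([-8.65895233e-04,  9.75590417e-01,  2.19596417e-01, -3.46565991e-05]), 'wrist_force': array([-0.13407586, -0.00770023,  0.50199507]), 'torque': array([0.0142454, 0.0148287, 0.044471 ]), 'opening': 1.0013082803021718} 0.0187
scene {'camera_matrix': [[425.0328, 0.0, 276.5369], [0.0, 425.0328, 208.305], [0.0, 0.0, 1.0]], 'R': [[0.5174, 0.8557, -0.0032], [0.5248, -0.3203, -0.7886], [-0.6759, 0.4064, -0.6148]], 't': [-0.2932, -0.2562, 1.6523]}
top {'camera_matrix': [[497.0701, 0.0, 277.1601], [0.0, 497.0701, 211.5392], [0.0, 0.0, 1.0]], 'R': [[0.0039, -1.0, 0.0026], [-0.9853, -0.0043, -0.1709], [0.1709, -0.0019, -0.9853]], 't': [0.0043, 0.6051, 1.1831]}
```

View pics/scene0.png

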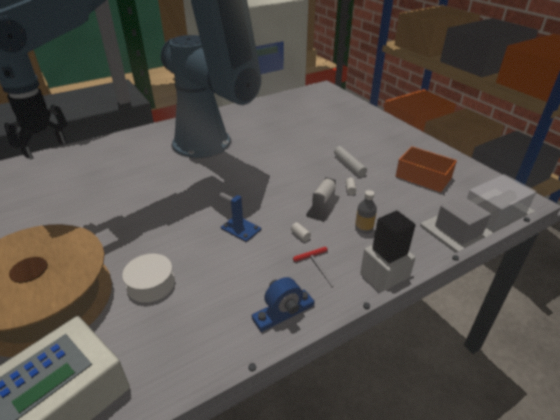

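View pics/top0.png

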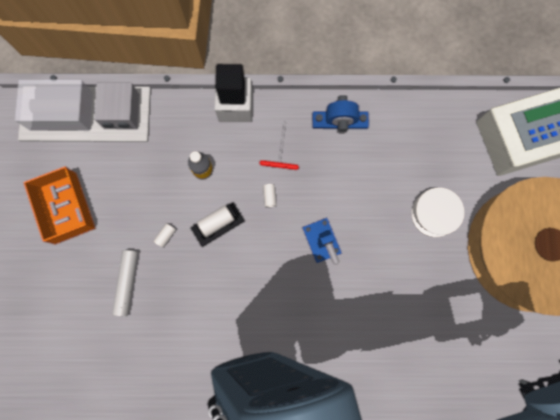

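The top view shows three white spacers: one in the black rest at (218,222), and two smaller ones loose on the bench at (165,235) and (269,195). The one in the rest is the largest and the only one in a rest, so it fits. The stand is at (322,240), with its pin pointing down and to the right to (335,262). I'll confirm this in an enlarged crop.

```bash
python3 - <<'E'
import cv2,numpy as np
t=cv2.imread("pics/top0.png");
a=t[185:285,150:360]
a=cv2.resize(a,None,fx=3.8,fy=3.8,interpolation=cv2.INTER_CUBIC)
cv2.imwrite("pics/c1.png",a)
E
```

```text
(no output)
```

View pics/c1.png

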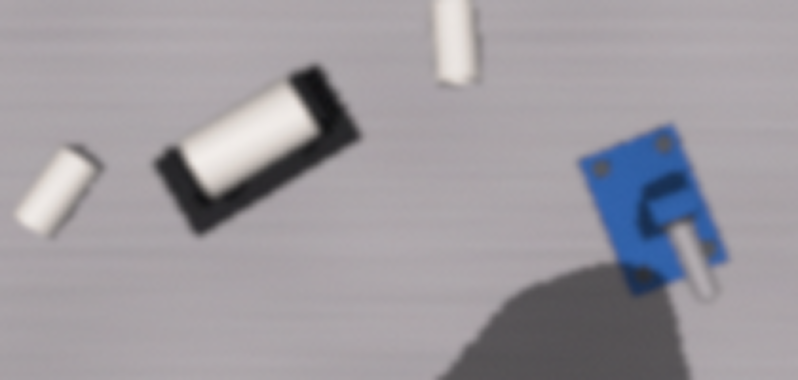

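The crop confirms the spacer, with corners at (180,150), (285,82), (322,130) and (215,198). The stand base corners are at (580,160), (674,124), (728,262) and (634,296), and the pin tip is near (706,297).

```bash
cat > h.py <<'E'
import numpy as np
from scipy.spatial.transform import Rotation as Rn
def ray(c,px,z):
    K,R,t=[np.array(c[k]) for k in("camera_matrix","R","t")]
    C=-R.T@t; d=R.T@np.linalg.solve(K,[px[0],px[1],1.]); return C+d*(z-C[2])/d[2]
def proj(c,X):
    K,R,t=[np.array(c[k]) for k in("camera_matrix","R","t")]
    p=K@(R@np.array(X)+t); return p[:2]/p[2]
def rot(o): return Rn.from_quat(np.roll(o["eef_rot"],-1))
E
python3 - <<'E'
from h import *
from bench import ctrl,viewer
c=viewer.get_calibration("top")
f=lambda p,z: ray(c,(150+(p[0]+.5)/3.8-.5,185+(p[1]+.5)/3.8-.5),z)
s=[f(p,.062) for p in[(180,150),(285,82),(322,130),(215,198)]]
print("spacer",np.mean(s,0).round(4)); 
u=(s[1]+s[2]-s[0]-s[3])/2;print(np.linalg.norm(u),np.linalg.norm(s[0]-s[3]),"ang",np.degrees(np.arctan2(u[1],u[0])))
r=[f(p,.012) for p in[(153,160),(318,66),(361,137),(198,236)]];r=np.array(r);print("rest far corners",r.round(4),(r[0]+r[2])/2,(r[1]+r[3])/2, np.degrees(np.arctan2(*(r[2]-r[3])[:2][::-1])),np.linalg.norm(r[2]-r[3]))
b=[f(p,.010) for p in[(580,160),(674,124),(728,262),(634,296)]]
bc=np.mean(b,0);v=(b[2]+b[3]-b[0]-b[1])/2;print("base",bc,np.linalg.norm(v),"ang pin",np.degrees(np.arctan2(v[1],v[0])))
vh=v/np.linalg.norm(v);org=bc+vh*.01
print("origin",org,"tip pred",org+vh*.063)
tp=f((706,297),.095);pb=f((679,226),.095);print("tip",tp,"pinbase",pb,np.degrees(np.arctan2(*(tp-pb)[:2][::-1])))
o=ctrl.get_obs();print(rot(o).as_matrix().round(3))
c=viewer.get_calibration("scene")
for X in (np.r_[np.mean(s,0)[:2],.062],tp,pb): print("scene px",proj(c,X))
c=viewer.get_calibration("wrist");print({k:np.round(v,4).tolist() for k,v in c.items()})
E
```

```text
spacer [0.578  0.1579 0.062 ]
0.0808556427676957 0.03893869378523674 ang -56.410772562913046
rest far corners [[0.5717 0.2293 0.012 ]
 [0.6364 0.1197 0.012 ]
 [0.5879 0.0899 0.012 ]
 [0.5206 0.1976 0.012 ]] [0.57976846 0.15959191 0.012     ] [0.57851799 0.15865624 0.012     ] -58.009285954878955 0.1269805578117226
base [ 0.53951942 -0.10698194  0.01      ] 0.09858403638604771 ang pin -159.12131657809113
origin [ 0.53017605 -0.11054584  0.01      ] tip pred [ 0.47131281 -0.13299844  0.01      ]
tip [ 0.47564594 -0.13082044  0.095     ] pinbase [ 0.51975336 -0.11468103  0.095     ] -159.90184841157725
[[ 0.904  0.429 -0.   ]
 [ 0.429 -0.904  0.002]
 [ 0.    -0.002 -1.   ]]
scene px [323.03217834 191.02639843]
scene px [221.00270426 194.50186438]
scene px [232.94179087 200.62259806]
{'camera_matrix': [[326.9425, 0.0, 279.5623], [0.0, 326.9425, 209.2544], [0.0, 0.0, 1.0]], 'R': [[0.4273, -0.9041, -0.0019], [-0.8604, -0.4073, 0.3062], [-0.2776, -0.1293, -0.952]], 't': [-0.5732, -0.0386, 0.3789]}
```

```bash
python3 -m handwheel '[{"travel":[0.163,-0.119,-0.011],"dr":[0,0,0]},{"travel":[0.163,-0.119,-0.011],"dr":[0,0,0]},{"travel":[0.163,-0.119,-0.011],"dr":[0,0,0]},{"travel":[0.163,-0.119,-0.011],"dr":[0,0,0]},{"travel":[0.163,-0.119,-0.011],"dr":[0,0,0]},{"travel":[0.163,-0.119,-0.011],"dr":[0,0,0]},{"travel":[0.163,-0.119,-0.011],"dr":[0,0,0]},{"travel":[0.163,-0.119,-0.011],"dr":[0,0,0]},{"travel":[0.163,-0.119,-0.011],"dr":[0,0,0]},{"travel":[0.163,-0.119,-0.011],"dr":[0,0,0]},{"travel":[0.163,-0.119,-0.011],"dr":[0,0,0]},{"travel":[0.163,-0.119,-0.011],"dr":[0,0,0]},{"travel":[0,0,0],"dr":[0,0,0]},{"travel":[0,0,0],"dr":[0,0,0]}]' 1
python3 - <<'E'
from h import *; import cv2,pickle
from bench import ctrl,viewer
o=ctrl.get_obs();c=viewer.get_calibration("wrist");im=viewer.camera("wrist")
pickle.dump(c,open("w1.pkl","wb"));cv2.imwrite("pics/w1.png",im[...,::-1])
print(o["q"],o["dq"].max())
for n,X in dict(tip=(.4735,-.132,.095),base=(.522,-.1135,.095),org=(.530,-.1105,.11)).items(): print(n,proj(c,X))
E
```

```text
time_s: 1.27
eef_pos: [0.4234, -0.1831, 0.2459]
eef_rot: [-0.006, 0.976, 0.218, -0.001]
wrist_force: [0.7, -0.9, 0.2]
opening: 1.0
[-0.66994251 -0.08824706  1.85716773  0.00517626  1.38337849  0.46127224] 0.05686870772936888
tip [253.62884046 117.92007181]
base [256.72778789  51.82843492]
org [255.81914289  36.53245438]
```

View pics/w1.png

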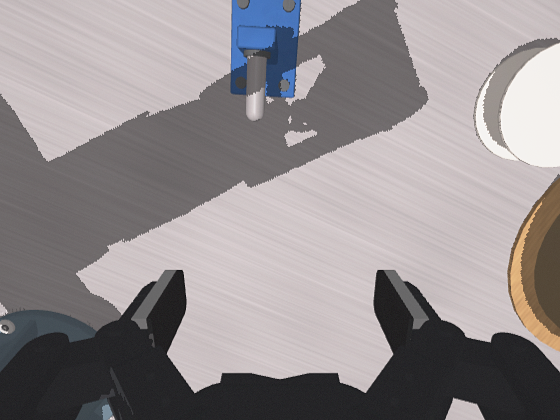

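The wrist view shows the pin coming off the post at about (257,53) with its tip at about (255,120). That matches the top-view estimate to within a few mm. I'll enlarge it to fix the axis exactly.

```bash
python3 - <<'E'
import cv2
t=cv2.imread("pics/w1.png")[20:130,220:310]
cv2.imwrite("pics/c2.png",cv2.resize(t,None,fx=5,fy=5,interpolation=cv2.INTER_CUBIC))
E
```

```text
(no output)
```

View pics/c2.png

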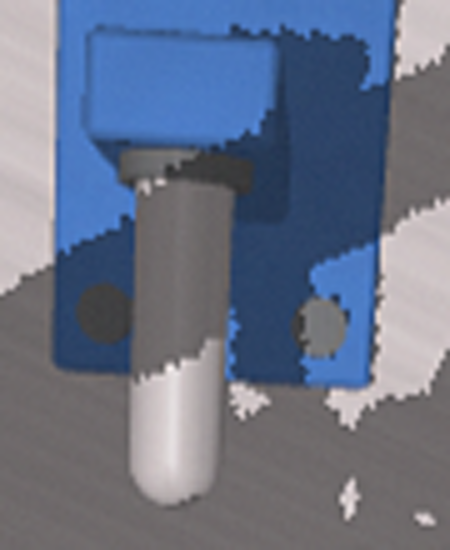

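```bash
python3 - <<'E'
from h import *; import pickle
c=pickle.load(open("w1.pkl","rb"))
a=ray(c,(254.5,113.6),.095);b=ray(c,(256.6,59.6),.095);t=ray(c,(254.3,120.7),.095);p=ray(c,(255.8,37.2),.11)
d=a-b;print("tip",t,"a",a,"b",b,"ang",np.degrees(np.arctan2(d[1],d[0])),"post",p,"tip-post",np.linalg.norm((t-p)[:2]),np.degrees(np.arctan2(*(t-p)[:2][::-1])))
pf=[ray(c,(219.6+x/5,19.6+y/5),.01) for x,y in[(55,365),(370,385)]];print(pf,np.linalg.norm(pf[0]-pf[1]))
e=pf[1]-pf[0];print("front edge heading-90", np.degrees(np.arctan2(e[1],e[0]))-90, "mid",(pf[0]+pf[1])/2)
E
```

```text
tip [ 0.47162606 -0.13345429  0.095     ] a [ 0.47709043 -0.13124337  0.095     ] b [ 0.51666524 -0.11574173  0.095     ] ang -158.60948837167348 post [ 0.52957618 -0.11067081  0.11      ] tip-post 0.06226800511789254 -158.53739135576333
[array([ 0.48097226, -0.09321174,  0.01      ]), array([ 0.50627296, -0.15708704,  0.01      ])] 0.06870356517720584
front edge heading-90 -158.3917212152698 mid [ 0.49362261 -0.12514939  0.01      ]
```

```bash
python3 -m handwheel '[{"travel":[0.158,-0.135,0],"dr":[0,0,0]},{"travel":[0.158,-0.135,0],"dr":[0,0,0]},{"travel":[0.158,-0.135,0],"dr":[0,0,0]},{"travel":[0.158,-0.135,0],"dr":[0,0,0]},{"travel":[0.158,-0.135,0],"dr":[0,0,0]},{"travel":[0.158,-0.135,0],"dr":[0,0,0]},{"travel":[0.158,-0.135,0],"dr":[0,0,0]},{"travel":[0.158,-0.135,0],"dr":[0,0,0]},{"travel":[0.158,-0.135,0],"dr":[0,0,0]},{"travel":[0.158,-0.135,0],"dr":[0,0,0]},{"travel":[0.158,-0.135,0],"dr":[0,0,0]},{"travel":[0.158,-0.135,0],"dr":[0,0,0]}]'
python3 -m handwheel '[{"travel":[0,0,0],"dr":[0,0,-0.23]},{"travel":[0,0,0],"dr":[0,0,-0.23]},{"travel":[0,0,0],"dr":[0,0,-0.23]},{"travel":[0,0,0],"dr":[0,0,-0.23]},{"travel":[0,0,0],"dr":[0,0,-0.23]},{"travel":[0,0,0],"dr":[0,0,-0.23]},{"travel":[0,0,0],"dr":[0,0,-0.23]},{"travel":[0,0,0],"dr":[0,0,-0.23]},{"travel":[0,0,0],"dr":[0,0,-0.23]},{"travel":[0,0,0],"dr":[0,0,-0.23]},{"travel":[0,0,0],"dr":[0,0,-0.23]},{"travel":[0,0,0],"dr":[0,0,-0.23]},{"travel":[0,0,0],"dr":[0,0,-0.23]},{"travel":[0,0,0],"dr":[0,0,-0.23]},{"travel":[0,0,0],"dr":[0,0,0]},{"travel":[0,0,0],"dr":[0,0,0]}]'
cat >> h.py <<'E'
def st():
    from bench import ctrl
    o=ctrl.get_obs();M=rot(o).as_matrix();np.set_printoptions(suppress=True,precision=4)
    print("t",round(o["time_s"],2),"pos",o["eef_pos"],"q",o["q"],"F",o["wrist_force"],"open",round(o["opening"],3))
    print("x",M[:,0],"y",M[:,1],"z",M[:,2],"heading",np.degrees(np.arctan2(M[1,0],M[0,0])))
    return o,M
def rows(dw,rv=None):  # world shift -> tool shift, full-scale units
    o,M=st(); print("tool travel units",(M.T@np.array(dw))/.15)
    if rv is not None: # desired tool matrix
        print("turn deg/30",(rot(o).inv()*Rn.from_matrix(rv)).as_rotvec(degrees=True)/30)
def down(h):
    c,s=np.cos(np.radians(h)),np.sin(np.radians(h)); return np.array([[c,s,0],[s,-c,0],[0,0,-1.]])
E
python3 - <<'E'
from h import *; import cv2,pickle
from bench import ctrl,viewer
rows([0,0,0],down(123)); c=viewer.get_calibration("wrist");im=viewer.camera("wrist")
pickle.dump(c,open("w2.pkl","wb"));cv2.imwrite("pics/w2.png",im[...,::-1]);p=proj(c,(.578,.158,.062));print(p)
x,y=np.clip((p-[80,75]).astype(int),0,[400,270]);print(x,y)
cv2.imwrite("pics/c3.png",cv2.resize(im[y:y+150,x:x+160,::-1],None,fx=4,fy=4,interpolation=cv2.INTER_CUBIC))
E
```

```text
time_s: 2.32
eef_pos: [0.5863, 0.1481, 0.2438]
eef_rot: [-0.004, 0.979, 0.202, -0.005]
wrist_force: [0.4, -0.3, 0.6]
opening: 1.0
time_s: 3.65
eef_pos: [0.5925, 0.127, 0.233]
eef_rot: [-0.012, 0.478, 0.878, -0.005]
wrist_force: [0.0, 0.7, -0.2]
opening: 1.004
t 3.65 pos [0.5925 0.127  0.233 ] q [ 0.0139  0.2644  1.5035  0.0031  1.399  -0.5614] F [ 0.0028  0.7213 -0.1771] open 1.004
x [-0.5434  0.8393  0.016 ] y [ 0.8391  0.5437 -0.0198] z [-0.0253  0.0027 -0.9997] heading 122.92236441037421
tool travel units [0. 0. 0.]
turn deg/30 [-0.0378 -0.0306 -0.0023]
[287.9925 157.0279]
207 82
```

View pics/c3.png

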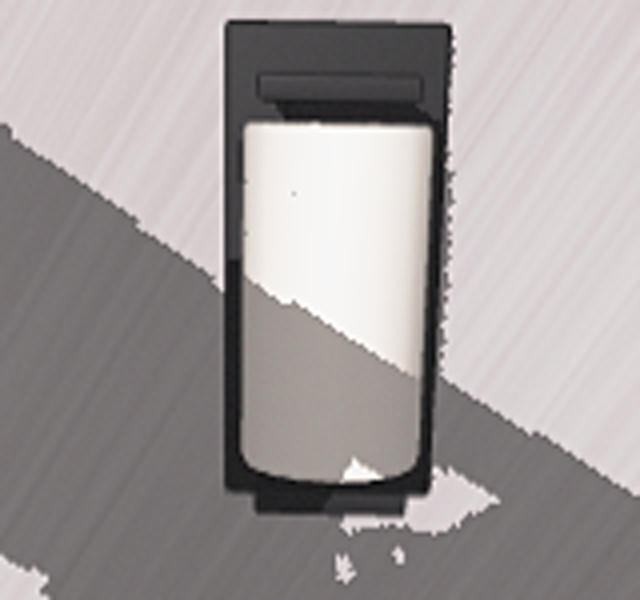

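```bash
python3 - <<'E'
from h import *; import pickle
c=pickle.load(open("w2.pkl","rb"))
f=lambda x,y,z: ray(c,(206.6+x/4,81.6+y/4),z)
l1,r1,l2,r2=f(244,130,.062),f(434,130,.062),f(243,450,.062),f(416,450,.062)
print(np.linalg.norm(l1-r1),np.linalg.norm(l2-r2))
m1,m2=(l1+r1)/2,(l2+r2)/2;d=m1-m2;print("ang",np.degrees(np.arctan2(d[1],d[0])))
u=d/np.linalg.norm(d)
for z1 in(.062,.084):
  A=f(339,122,z1);B=f(330,485,.084);print(A,B,"len",(A-B)@u, "mid",m2+u*(((A+B)/2-m2)@u))
# rest base corners z=.012 
k=[f(226,22,.012),f(452,24,.012)];e=k[1]-k[0];print("base far edge",np.linalg.norm(e),"heading",np.degrees(np.arctan2(e[1],e[0]))+90, "mid",(k[0]+k[1])/2, "ctr",(k[0]+k[1])/2-u*.065)
E
```

```text
0.043642087361721635 0.04265851722932708
ang 121.69989559891084
[0.55802119 0.19402696 0.062     ] [0.60030468 0.12572474 0.084     ] len 0.08033106873549524 mid [0.57914725 0.15986616 0.062     ]
[0.55768262 0.19396578 0.084     ] [0.60030468 0.12572474 0.084     ] len 0.08045691658028348 mid [0.57911418 0.1599197  0.062     ]
base far edge 0.058865771477342586 heading 122.32145606129862 mid [0.54511789 0.21477158 0.012     ] ctr [0.57927345 0.15946879 0.012     ]
```

```bash
python3 -m handwheel '[{"travel":[0,0,0],"dr":[-0.038,-0.031,0.03]},{"travel":[0.23,0.03,0],"dr":[0,0,0]},{"travel":[0,0,0.2],"dr":[0,0,0]},{"travel":[0,0,0.2],"dr":[0,0,0]},{"travel":[0,0,0],"dr":[0,0,0]},{"travel":[0,0,0],"dr":[0,0,0]}]'
python3 -c "
from h import *
from bench import ctrl
p=ctrl.get_obs()['eef_pos'];rows(np.r_[.579,.1597,.11]-p,down(122))"
```

```text
time_s: 4.2
eef_pos: [0.5806, 0.1562, 0.1733]
eef_rot: [0.003, 0.496, 0.869, 0.001]
wrist_force: [0.1, -0.4, 0.1]
opening: 1.0
t 4.2 pos [0.5806 0.1562 0.1733] q [ 0.0663  0.2902  1.5966 -0.0012  1.2492 -0.4673] F [ 0.1102 -0.4341  0.0718] open 1.0
x [-0.5089  0.8608 -0.0035] y [0.8608 0.5089 0.0045] z [ 0.0057 -0.0007 -1.    ] heading 120.5933476264103
tool travel units [0.0266 0.0009 0.4217]
turn deg/30 [ 0.0085  0.0068 -0.0469]
```

```bash
python3 -m handwheel '[{"travel":[0.026,0,0],"dr":[0.008,0.007,-0.045]},{"travel":[0,0,0.2],"dr":[0,0,0]},{"travel":[0,0,0.2],"dr":[0,0,0]},{"travel":[0,0,0],"dr":[0,0,0]},{"travel":[0,0,0],"dr":[0,0,0]}]'
python3 -c "
from h import *
from bench import ctrl
p=ctrl.get_obs()['eef_pos'];rows(np.r_[.579,.1597,.041]-p,down(122))"
```

```text
time_s: 4.62
eef_pos: [0.5844, 0.1592, 0.1211]
eef_rot: [0.004, 0.486, 0.874, 0.003]
wrist_force: [0.8, 0.8, 0.8]
opening: 1.003
t 4.62 pos [0.5844 0.1592 0.1211] q [ 0.07    0.3572  1.6248  0.0004  1.1487 -0.4864] F [0.8467 0.8254 0.7689] open 1.003
x [-0.5279  0.8493 -0.0048] y [0.8492 0.528  0.0098] z [ 0.0109  0.0011 -0.9999] heading 121.86705480631184
tool travel units [ 0.0247 -0.0342  0.5333]
turn deg/30 [ 0.0188  0.0091 -0.0044]
```

```bash
python3 -m handwheel '[{"travel":[0.025,-0.034,0],"dr":[0.019,0.009,0]},{"travel":[0,0,0.15],"dr":[0,0,0]},{"travel":[0,0,0.15],"dr":[0,0,0]},{"travel":[0,0,0.1],"dr":[0,0,0]},{"travel":[0,0,0],"dr":[0,0,0]},{"travel":[0,0,0],"dr":[0,0,0]}]'
python3 -c "
from h import *
from bench import ctrl
p=ctrl.get_obs()['eef_pos'];rows(np.r_[.579,.1597,.041]-p,down(122))"
```

```text
time_s: 5.12
eef_pos: [0.586, 0.1604, 0.0747]
eef_rot: [0.007, 0.486, 0.874, 0.004]
wrist_force: [1.3, 0.3, 0.2]
opening: 1.002
t 5.12 pos [0.586  0.1604 0.0747] q [ 0.072   0.4206  1.6457 -0.0001  1.0592 -0.4838] F [1.2727 0.348  0.1569] open 1.002
x [-0.5276  0.8494 -0.0076] y [0.8493 0.5277 0.0142] z [ 0.0161  0.0011 -0.9999] heading 121.84754869876082
tool travel units [ 0.0227 -0.0453  0.224 ]
turn deg/30 [ 0.0272  0.0145 -0.005 ]
```

```bash
python3 -m handwheel '[{"travel":[0.025,-0.05,0.07],"dr":[0.027,0.015,0]},{"travel":[0.01,-0.02,0.07],"dr":[0.01,0.005,0]},{"travel":[0.01,-0.02,0.05],"dr":[0.01,0.005,0]},{"travel":[0,0,0],"dr":[0,0,0]},{"travel":[0,0,0],"dr":[0,0,0]}]'
python3 -c "
from h import *
from bench import ctrl
p=ctrl.get_obs()['eef_pos'];rows(np.r_[.579,.1597,.041]-p,down(122))"
```

```text
time_s: 5.53
eef_pos: [0.5731, 0.1593, 0.0499]
eef_rot: [-0.003, 0.486, 0.874, -0.002]
wrist_force: [0.5, -0.1, 0.3]
opening: 1.0
t 5.53 pos [0.5731 0.1593 0.0499] q [ 0.0717  0.447   1.6686  0.0001  1.0327 -0.4845] F [ 0.4626 -0.1389  0.3137] open 1.0
x [-0.5279  0.8493  0.0032] y [ 0.8493  0.5279 -0.0059] z [-0.0067 -0.0004 -1.    ] heading 121.86587236473483
tool travel units [-0.0188  0.0354  0.0591]
turn deg/30 [-0.0112 -0.0061 -0.0045]
```

```bash
python3 -m handwheel '[{"travel":[-0.016,0.03,0.04],"dr":[-0.01,-0.005,-0.004]},{"travel":[0,0,0.025],"dr":[0,0,0]},{"travel":[0,0,0],"dr":[0,0,0]},{"travel":[0,0,0],"dr":[0,0,0]}]'
python3 -c "
from h import *
from bench import ctrl
p=ctrl.get_obs()['eef_pos'];rows(np.r_[.579,.1597,.041]-p,down(122))"
```

```text
time_s: 5.87
eef_pos: [0.5791, 0.1597, 0.0395]
eef_rot: [0.0, 0.485, 0.875, 0.0]
wrist_force: [-0.3, -0.1, 0.7]
opening: 1.001
t 5.87 pos [0.5791 0.1597 0.0395] q [ 0.0715  0.4699  1.661   0.0003  1.0103 -0.4871] F [-0.2801 -0.09    0.6841] open 1.001
x [-0.5299  0.8481 -0.    ] y [0.8481 0.5299 0.0006] z [ 0.0005  0.0003 -1.    ] heading 121.99710875825707
tool travel units [ 0.0006 -0.0006 -0.0102]
turn deg/30 [ 0.0011  0.     -0.0001]
```

The pose is right, so I'll close the gripper.

```bash
Z='{"travel":[0,0,0],"dr":[0,0,0]}'; python3 -m handwheel '[{"travel":[0,0,0],"dr":[0,0,0]},{"travel":[0,0,0],"dr":[0,0,0]},{"travel":[0,0,0],"dr":[0,0,0]},{"travel":[0,0,0],"dr":[0,0,0]},{"travel":[0,0,0],"dr":[0,0,0]},{"travel":[0,0,0],"dr":[0,0,0]},{"travel":[0,0,0],"dr":[0,0,0]},{"travel":[0,0,0],"dr":[0,0,0]},{"travel":[0,0,0],"dr":[0,0,0]},{"travel":[0,0,0],"dr":[0,0,0]}]' -1
python3 -c "
from h import *
rows([0,0,.1],down(122))"
```

```text
time_s: 6.7
eef_pos: [0.5794, 0.1597, 0.04]
eef_rot: [0.0, 0.485, 0.875, 0.0]
wrist_force: [-1.3, 0.3, 0.6]
opening: 0.505
t 6.7 pos [0.5794 0.1597 0.04  ] q [ 0.0715  0.4692  1.6605  0.0002  1.0109 -0.4871] F [-1.273   0.3276  0.626 ] open 0.505
x [-0.5299  0.8481 -0.0003] y [0.8481 0.5299 0.0009] z [ 0.0009  0.0002 -1.    ] heading 121.99845086011867
tool travel units [-0.0002  0.0006 -0.6667]
turn deg/30 [ 0.0018  0.0006 -0.0001]
```

```bash
python3 -m handwheel '[{"travel":[0,0,-0.1],"dr":[0,0,0]},{"travel":[0,0,-0.2],"dr":[0,0,0]},{"travel":[0,0,-0.2],"dr":[0,0,0]},{"travel":[0,0,-0.2],"dr":[0,0,0]},{"travel":[0,0,-0.2],"dr":[0,0,0]},{"travel":[0,0,-0.2],"dr":[0,0,0]},{"travel":[0,0,-0.1],"dr":[0,0,0]},{"travel":[0,0,0],"dr":[0,0,0]}]'
python3 -m handwheel '[{"travel":[0,0,0],"dr":[0,0,0.23]},{"travel":[0,0,0],"dr":[0,0,0.23]},{"travel":[0,0,0],"dr":[0,0,0.23]},{"travel":[0,0,0],"dr":[0,0,0.23]},{"travel":[0,0,0],"dr":[0,0,0.23]},{"travel":[0,0,0],"dr":[0,0,0.23]},{"travel":[0,0,0],"dr":[0,0,0.23]},{"travel":[0,0,0],"dr":[0,0,0.23]},{"travel":[0,0,0],"dr":[0,0,0.23]},{"travel":[0,0,0],"dr":[0,0,0.23]},{"travel":[0,0,0],"dr":[0,0,0.23]},{"travel":[0,0,0],"dr":[0,0,0.23]},{"travel":[0,0,0],"dr":[0,0,0.23]},{"travel":[0,0,0],"dr":[0,0,0.23]},{"travel":[0,0,0],"dr":[0,0,0]},{"travel":[0,0,0],"dr":[0,0,0]}]'
python3 -c "
from h import *
from bench import ctrl
u=np.array([np.cos(np.radians(21.4)),np.sin(np.radians(21.4))]);t=np.r_[np.array([.4716,-.1335])-.075*u,.2];print(t)
rows(t-ctrl.get_obs()['eef_pos'],down(21.4))"
```

```text
time_s: 7.37
eef_pos: [0.5752, 0.1594, 0.2222]
eef_rot: [-0.005, 0.485, 0.875, -0.003]
wrist_force: [-0.5, 0.3, -1.3]
opening: 0.498
time_s: 8.7
eef_pos: [0.5635, 0.1584, 0.195]
eef_rot: [-0.003, 0.982, 0.189, -0.022]
wrist_force: [-0.2, 0.4, -2.0]
opening: 0.503
[ 0.40177081 -0.16086576  0.2       ]
t 8.7 pos [0.5635 0.1584 0.195 ] q [0.071  0.2669 1.5799 0.0008 1.3388 1.2602] F [-0.2387  0.3886 -2.014 ] open 0.503
x [ 0.9273  0.3721 -0.0416] y [ 0.3718 -0.9282 -0.0142] z [-0.0439 -0.0023 -0.999 ] heading 21.86487950942245
tool travel units [-1.7929  1.5745  0.0192]
turn deg/30 [-0.0268  0.0796  0.0149]
```

```bash
python3 -m handwheel '[{"travel":[0,0,-0.05],"dr":[-0.027,0.08,0.015]},{"travel":[-0.15,0.131,0],"dr":[0,0,0]},{"travel":[-0.15,0.131,0],"dr":[0,0,0]},{"travel":[-0.15,0.131,0],"dr":[0,0,0]},{"travel":[-0.15,0.131,0],"dr":[0,0,0]},{"travel":[-0.15,0.131,0],"dr":[0,0,0]},{"travel":[-0.15,0.131,0],"dr":[0,0,0]},{"travel":[-0.15,0.131,0],"dr":[0,0,0]},{"travel":[-0.15,0.131,0],"dr":[0,0,0]},{"travel":[-0.15,0.131,0],"dr":[0,0,0]},{"travel":[-0.15,0.131,0],"dr":[0,0,0]},{"travel":[-0.15,0.131,0],"dr":[0,0,0]},{"travel":[-0.15,0.131,0],"dr":[0,0,0]},{"travel":[0,0,0],"dr":[0,0,0]},{"travel":[0,0,0],"dr":[0,0,0]}]'
cat > goto.py <<'E'
import sys; from h import *; from bench import ctrl
# goto.py gap lateral z heading : spacer leading end is gap m short of the pin tip
g,lat,z,h=map(float,sys.argv[1:5]); a=np.radians(21.4);u=np.array([np.cos(a),np.sin(a)]);n=np.array([-u[1],u[0]])
p=ctrl.get_obs()['eef_pos'];e=p[:2]-[.4716,-.1335];print("now: gap",-e@u-.040,"lat",e@n,"z",p[2])
rows(np.r_[np.array([.4716,-.1335])-(g+.04)*u+lat*n,z]-p,down(h))
E
python3 goto.py .035 0 .13 21.4
```

```text
time_s: 9.95
eef_pos: [0.395, -0.1752, 0.1925]
eef_rot: [-0.001, 0.976, 0.217, -0.003]
wrist_force: [0.3, 0.0, -2.8]
opening: 0.501
now: gap 0.04657789070130027 lat -0.010898045985196595 z 0.19253820036679
t 9.95 pos [ 0.395  -0.1752  0.1925] q [-0.6913 -0.1059  1.9852 -0.0032  1.2682  0.4434] F [ 0.3093  0.0355 -2.8124] open 0.501
x [ 0.906   0.4233 -0.0054] y [ 0.4233 -0.906  -0.0041] z [-0.0066  0.0015 -1.    ] heading 25.042652349039614
tool travel units [ 0.0839 -0.0659  0.4168]
turn deg/30 [-0.0075  0.0105  0.1214]
```

```bash
python3 -m handwheel '[{"travel":[0.05,-0.066,0],"dr":[-0.008,0.01,0.12]},{"travel":[0,0,0.15],"dr":[0,0,0]},{"travel":[0,0,0.2],"dr":[0,0,0]},{"travel":[0,0,0.15],"dr":[0,0,0]},{"travel":[0,0,0],"dr":[0,0,0]},{"travel":[0,0,0],"dr":[0,0,0]}]'
python3 goto.py .03 0 .073 21.4
```

```text
time_s: 10.45
eef_pos: [0.3999, -0.1598, 0.1157]
eef_rot: [0.001, 0.981, 0.192, 0.002]
wrist_force: [-0.1, -0.2, -0.2]
opening: 0.503
now: gap 0.0363327134930985 lat 0.0016890415309950562 z 0.11566674520003148
t 10.45 pos [ 0.3999 -0.1598  0.1157] q [-0.6581 -0.0024  2.0619  0.0014  1.0789  0.5257] F [-0.0769 -0.2068 -0.237 ] open 0.503
x [0.9263 0.3767 0.0027] y [ 0.3767 -0.9263  0.0021] z [ 0.0033 -0.001  -1.    ] heading 22.13155096201006
tool travel units [0.0413 0.0112 0.2846]
turn deg/30 [ 0.0041 -0.0052  0.0244]
```

```bash
python3 -m handwheel '[{"travel":[0.02,0.01,0.08],"dr":[0.004,-0.005,0.024]},{"travel":[0,0,0.1],"dr":[0,0,0]},{"travel":[0,0,0.08],"dr":[0,0,0]},{"travel":[0,0,0],"dr":[0,0,0]},{"travel":[0,0,0],"dr":[0,0,0]}]'
python3 goto.py .015 0 .073 21.4
python3 - <<'E'
from h import *; import cv2
from bench import viewer
c=viewer.get_calibration("wrist");im=viewer.camera("wrist")
print(proj(c,(.4716,-.1335,.095)))
cv2.imwrite("pics/w3.png",cv2.resize(im[80:330,160:420,::-1],None,fx=2.3,fy=2.3,interpolation=cv2.INTER_CUBIC))
E
```

```text
time_s: 10.87
eef_pos: [0.4079, -0.1595, 0.0813]
eef_rot: [0.002, 0.982, 0.19, 0.002]
wrist_force: [0.7, 0.5, -0.9]
opening: 0.5
now: gap 0.028818143583371793 lat -0.0009793057012850465 z 0.08130547583743628
t 10.87 pos [ 0.4079 -0.1595  0.0813] q [-0.6456  0.0757  2.0664  0.0007  0.9929  0.542 ] F [ 0.6836  0.4788 -0.9013] open 0.5
x [0.9276 0.3736 0.0039] y [ 0.3735 -0.9276  0.0053] z [ 0.0056 -0.0034 -1.    ] heading 21.93579819032168
tool travel units [ 0.092  -0.006   0.0557]
turn deg/30 [ 0.01   -0.0075  0.0178]
[281.05521234 130.25810494]
```

View pics/w3.png

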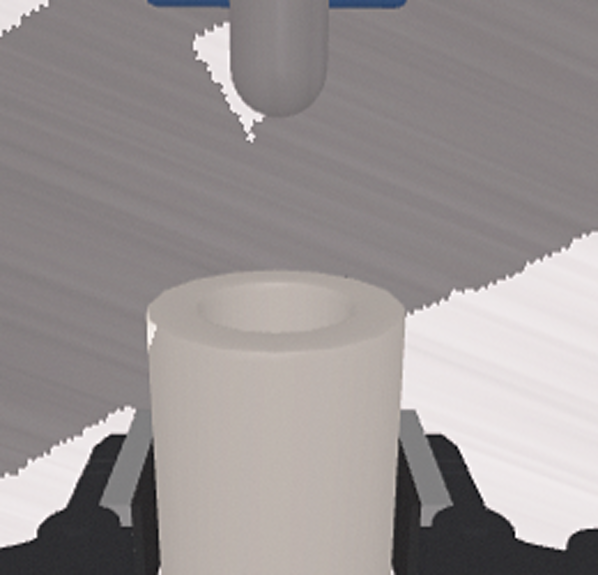

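The wrist view shows an opening in the leading end, centred at crop (276,311). It could be the hole or the recess. The pin tip is in line at (279,115). I'll check the height of the axis, then feel for the hole.

```bash
python3 -m handwheel '[{"travel":[0.06,0.003,0.03],"dr":[0.01,-0.008,0.018]},{"travel":[0,0,0.023],"dr":[0,0,0]},{"travel":[0,0,0],"dr":[0,0,0]},{"travel":[0,0,0],"dr":[0,0,0]}]'
python3 goto.py 0 0 .073 21.4
python3 - <<'E'
from h import *
from bench import viewer,ctrl
o=ctrl.get_obs();M=rot(o).as_matrix();c=viewer.get_calibration("wrist")
for h in(.018,.022,.026): print(h,proj(c,o["eef_pos"]+M@[.04,0,-h]))
print("seen ~ [280,215.2] (same tool-frame view)")
E
```

```text
time_s: 11.25
eef_pos: [0.4191, -0.1579, 0.0778]
eef_rot: [0.003, 0.982, 0.187, 0.002]
wrist_force: [0.3, -0.8, -2.4]
opening: 0.5
now: gap 0.017759438343872787 lat -0.0036209092071573037 z 0.07784590555435691
t 11.25 pos [ 0.4191 -0.1579  0.0778] q [-0.6261  0.1042  2.044  -0.0006  0.9865  0.569 ] F [ 0.2595 -0.7574 -2.4235] open 0.5
x [0.9301 0.3672 0.0033] y [ 0.3672 -0.9301  0.006 ] z [ 0.0053 -0.0044 -1.    ] heading 21.544015632171913
tool travel units [ 0.1183 -0.024   0.0325]
turn deg/30 [ 0.0115 -0.0063  0.0048]
0.018 [281.79792734 206.34863766]
0.022 [281.86293634 209.46701547]
0.026 [281.93202966 212.78131114]
seen ~ [280,215.2] (same tool-frame view)
```

```bash
python3 -m handwheel '[{"travel":[0.04,-0.024,0.02],"dr":[0.012,-0.006,0.005]},{"travel":[0.02,0,0.01],"dr":[0,0,0]},{"travel":[0,0,0],"dr":[0,0,0]},{"travel":[0,0,0],"dr":[0,0,0]}]'
python3 goto.py 0 0 .073 21.4
```

```text
time_s: 11.58
eef_pos: [0.427, -0.1512, 0.0743]
eef_rot: [0.0, 0.983, 0.186, 0.001]
wrist_force: [-0.7, 0.2, -2.2]
opening: 0.501
now: gap 0.007932158736125239 lat -0.00017889242852441245 z 0.07430424503789856
t 11.58 pos [ 0.427  -0.1512  0.0743] q [-0.6035  0.1255  2.0291  0.0004  0.9857  0.5937] F [-0.6942  0.1786 -2.2393] open 0.501
x [0.9311 0.3647 0.001 ] y [ 0.3647 -0.9311  0.0008] z [ 0.0012 -0.0004 -1.    ] heading 21.391828377202057
tool travel units [ 0.0529 -0.0012  0.0087]
turn deg/30 [ 0.0016 -0.0018 -0.0003]
```

```bash
python3 -m handwheel '[{"travel":[0.04,0,0.005],"dr":[0,0,0]},{"travel":[0.04,0,0],"dr":[0,0,0]},{"travel":[0.04,0,0],"dr":[0,0,0]},{"travel":[0,0,0],"dr":[0,0,0]}]'
python3 goto.py -.025 0 .073 21.4
```

```text
time_s: 11.92
eef_pos: [0.4453, -0.144, 0.0734]
eef_rot: [0.0, 0.983, 0.185, 0.001]
wrist_force: [-0.0, 1.2, -2.1]
opening: 0.504
now: gap -0.011694035578906668 lat -0.00020250081296495609 z 0.07344357112896162
t 11.92 pos [ 0.4453 -0.144   0.0734] q [-0.5675  0.1588  1.9927  0.0005  0.989   0.6303] F [-0.028   1.1566 -2.0805] open 0.504
x [0.9313 0.3642 0.001 ] y [ 0.3642 -0.9313  0.0007] z [ 0.0012 -0.0003 -1.    ] heading 21.35748464843888
tool travel units [ 0.0887 -0.0014  0.003 ]
turn deg/30 [ 0.0013 -0.0019 -0.0014]
```

```bash
python3 -m handwheel '[{"travel":[0.02,0,0],"dr":[0,0,0]},{"travel":[0.02,0,0],"dr":[0,0,0]}]'
python3 -m handwheel '[{"travel":[0.02,0,0],"dr":[0,0,0]},{"travel":[0,0,0],"dr":[0,0,0]}]'
python3 goto.py -.035 0 .073 21.4
```

```text
time_s: 12.08
eef_pos: [0.4513, -0.1414, 0.0733]
eef_rot: [0.0, 0.983, 0.186, 0.0]
wrist_force: [-0.0, -0.5, -2.5]
opening: 0.498
time_s: 12.25
eef_pos: [0.4549, -0.1401, 0.0733]
eef_rot: [0.0, 0.983, 0.186, 0.0]
wrist_force: [0.3, -0.2, -1.7]
opening: 0.503
now: gap -0.022080686425605307 lat -4.904481022483185e-05 z 0.07326374788134801
t 12.25 pos [ 0.4549 -0.1401  0.0733] q [-0.549   0.176   1.9727  0.0003  0.9922  0.6479] F [ 0.3062 -0.1936 -1.6799] open 0.503
x [0.931  0.3651 0.0007] y [ 0.3651 -0.931   0.0004] z [ 0.0008 -0.0002 -1.    ] heading 21.414151848463135
tool travel units [ 0.0861 -0.0003  0.0018]
turn deg/30 [ 0.0008 -0.0013  0.0005]
```

The end is past any 15 mm recess and I feel no force, so this looks like the hole. I'll go deeper.

```bash
python3 -m handwheel '[{"travel":[0.02,0,0],"dr":[0,0,0]},{"travel":[0.02,0,0],"dr":[0,0,0]},{"travel":[0.02,0,0],"dr":[0,0,0]},{"travel":[0.02,0,0],"dr":[0,0,0]},{"travel":[0,0,0],"dr":[0,0,0]}]'
python3 goto.py -.05 0 .073 21.4
```

```text
time_s: 12.67
eef_pos: [0.4671, -0.1353, 0.0732]
eef_rot: [0.0, 0.983, 0.186, 0.0]
wrist_force: [0.0, 0.5, -2.0]
opening: 0.507
now: gap -0.035207079250951234 lat -3.069248908683649e-05 z 0.07324249381637722
t 12.67 pos [ 0.4671 -0.1353  0.0732] q [-0.5267  0.1972  1.9471  0.0003  0.9967  0.6705] F [ 0.0498  0.4769 -2.0152] open 0.507
x [0.9311 0.3648 0.0006] y [ 0.3648 -0.9311  0.0003] z [ 0.0006 -0.0001 -1.    ] heading 21.395009809325437
tool travel units [ 0.0986 -0.0002  0.0017]
turn deg/30 [ 0.0006 -0.0011 -0.0002]
```

```bash
python3 -m handwheel '[{"travel":[0.02,0,0],"dr":[0,0,0]},{"travel":[0.02,0,0],"dr":[0,0,0]},{"travel":[0.02,0,0],"dr":[0,0,0]},{"travel":[0.02,0,0],"dr":[0,0,0]},{"travel":[0,0,0],"dr":[0,0,0]},{"travel":[0,0,0],"dr":[0,0,0]}]'
python3 goto.py -.05 0 .073 21.4
python3 - <<'E'
from h import *; import cv2
from bench import viewer
im=viewer.camera("wrist")
cv2.imwrite("pics/w4.png",cv2.resize(im[60:330,160:420,::-1],None,fx=2,fy=2,interpolation=cv2.INTER_CUBIC))
E
```

```text
time_s: 13.17
eef_pos: [0.4796, -0.1303, 0.0732]
eef_rot: [0.0, 0.983, 0.186, 0.0]
wrist_force: [-0.1, -1.2, -2.5]
opening: 0.501
now: gap -0.048653417910138635 lat 3.59818631245142e-05 z 0.07316652535006787
t 13.17 pos [ 0.4796 -0.1303  0.0732] q [-0.5047  0.219   1.9204  0.0002  1.0018  0.6923] F [-0.0935 -1.1742 -2.5188] open 0.501
x [0.931  0.3651 0.0004] y [ 0.3651 -0.931   0.0002] z [ 0.0005 -0.0001 -1.    ] heading 21.411764895792764
tool travel units [0.009  0.0002 0.0011]
turn deg/30 [ 0.0004 -0.0008  0.0004]
```

View pics/w4.png

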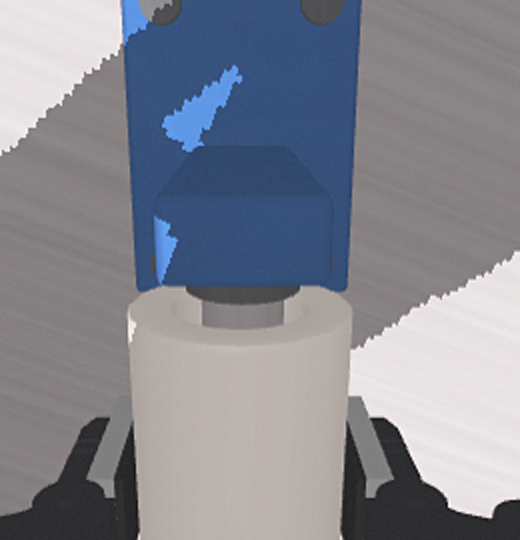

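The picture shows the pin deep in the hole. Only the collar and about 8 mm of pin are visible in front of the spacer's rim, so about 46 of 55 mm is inside, with no contact force. The hole is therefore at the tool's +x end, and I can draw it off.

```bash
python3 -m handwheel '[{"travel":[-0.03,0,0],"dr":[0,0,0]},{"travel":[-0.04,0,0],"dr":[0,0,0]},{"travel":[-0.04,0,0],"dr":[0,0,0]},{"travel":[-0.04,0,0],"dr":[0,0,0]},{"travel":[-0.04,0,0],"dr":[0,0,0]},{"travel":[-0.04,0,0],"dr":[0,0,0]}]'
python3 goto.py .03 0 .073 21.4
```

```text
time_s: 13.72
eef_pos: [0.4443, -0.1439, 0.073]
eef_rot: [0.0, 0.983, 0.186, 0.0]
wrist_force: [-1.2, -0.2, -1.1]
opening: 0.498
now: gap -0.010804931463062255 lat 0.00031774911142788524 z 0.07300637330764648
t 13.72 pos [ 0.4443 -0.1439  0.073 ] q [-0.5681  0.1583  1.9944  0.      0.9888  0.6283] F [-1.245  -0.1539 -1.0634] open 0.498
x [0.9307 0.3657 0.    ] y [ 0.3657 -0.9307  0.    ] z [ 0. -0. -1.] heading 21.448138455117867
tool travel units [-0.272   0.0019  0.    ]
turn deg/30 [ 0.     -0.0001  0.0016]
```

```bash
python3 -m handwheel '[{"travel":[-0.04,0,0],"dr":[0,0,0]},{"travel":[-0.06,0,0],"dr":[0,0,0]},{"travel":[-0.06,0,0],"dr":[0,0,0]},{"travel":[-0.06,0,0],"dr":[0,0,0]},{"travel":[-0.06,0,0],"dr":[0,0,0]},{"travel":[0,0,-0.1],"dr":[0,0,0]},{"travel":[0,0,-0.2],"dr":[0,0,0]},{"travel":[0,0,-0.2],"dr":[0,0,0]},{"travel":[0,0,-0.2],"dr":[0,0,0]},{"travel":[0,0,-0.2],"dr":[0,0,0]},{"travel":[0,0,-0.2],"dr":[0,0,0]},{"travel":[0,0,-0.2],"dr":[0,0,0]},{"travel":[0,0,-0.2],"dr":[0,0,0]},{"travel":[0,0,-0.2],"dr":[0,0,0]},{"travel":[0,0,0],"dr":[0,0,0]},{"travel":[0,0,0],"dr":[0,0,0]}]'
cat > fk.py <<'E'
from h import *; from scipy.optimize import least_squares
# (q, pos) logged
D=[([-1.3343,.18153,1.60801,0,1.35378,-.2063],[.24624,-.519,.23039]),([-.66994,-.08825,1.85717,.00518,1.38338,.46127],[.4234,-.1831,.2459]),
([.0139,.2644,1.5035,.0031,1.399,-.5614],[.5925,.127,.233]),([.0715,.4692,1.6605,.0002,1.0109,-.4871],[.5794,.1597,.04]),
([.071,.2669,1.5799,.0008,1.3388,1.2602],[.5635,.1584,.195]),([-.6913,-.1059,1.9852,-.0032,1.2682,.4434],[.395,-.1752,.1925]),
([-.6456,.0757,2.0664,.0007,.9929,.542],[.4079,-.1595,.0813]),([-.5047,.219,1.9204,.0002,1.0018,.6923],[.4796,-.1303,.0732])]
def fk(q,P):
    h,a1,L2,a3,L3,d6,off=P; Y=lambda a:Rn.from_rotvec([0,a,0]);Z=lambda a:Rn.from_rotvec([0,0,a])
    R1=Z(q[0]);R2=R1*Y(q[1]);R3=R2*Y(q[2]);R4=R3*Z(q[3]);R5=R4*Y(q[4]);R6=R5*Z(q[5])
    p=np.array([0,0,h])+R1.apply([a1,off,0])+R2.apply([0,0,L2])+R3.apply([a3,0,L3])+R5.apply([0,0,d6]); return p,R6
E
python3 - <<'E'
from fk import *
r=least_squares(lambda P:np.concatenate([fk(q,P)[0]-p for q,p in D]),[.3,0,.4,0,.4,.3,.1]);print(r.x,"rms",np.sqrt(np.mean(r.fun**2)))
o,M=st();p,R=fk(o["q"],r.x);print(p,"\n",R.as_matrix(),"\n",M)
np.save("P.npy",r.x)
E
```

```text
time_s: 15.05
eef_pos: [0.3899, -0.1623, 0.3373]
eef_rot: [-0.002, 0.983, 0.183, -0.003]
wrist_force: [0.4, -0.1, -2.8]
opening: 0.503
[ 3.12165714e-01 -1.02524405e-05  4.38218573e-01  8.55020042e-02
  5.14485932e-01  3.17699179e-01  1.17802147e-01] rms 2.8127051384827776e-05
t 15.05 pos [ 0.3899 -0.1623  0.3373] q [-0.6763 -0.2474  1.8115 -0.001   1.5842  0.5258] F [ 0.3807 -0.0703 -2.8313] open 0.503
x [ 0.9328  0.3604 -0.0042] y [ 0.3604 -0.9328 -0.0054] z [-0.0059  0.0035 -1.    ] heading 21.12383144704
[ 0.3899 -0.1622  0.3373] 
 [[-0.3604  0.9328 -0.0059]
 [ 0.9328  0.3604  0.0035]
 [ 0.0054 -0.0042 -1.    ]] 
 [[ 0.9328  0.3604 -0.0059]
 [ 0.3604 -0.9328  0.0035]
 [-0.0042 -0.0054 -1.    ]]
```

```bash
cat > plan.py <<'E'
from fk import *; from bench import ctrl
P=np.load("P.npy");Q=Rn.from_rotvec([0,0,np.pi/2])
lo=np.array([-2.99,-.89,.3,-1.14,0,-3.12]);hi=np.array([2.99,2.07,2.58,4.28,2.63,3.12])
def ik(q,p,R):
    def f(q):
        a,b=fk(q,P);return np.r_[(a-p)*3,((b*Q).inv()*R).as_rotvec()]
    r=least_squares(f,q,max_nfev=30);return r.x,np.abs(r.fun).max()
q0=ctrl.get_obs()["q"];p0=fk(q0,P)[0];h0=21.4;out=[]
for dp in([0,0,0],[.08,0,.05],[0,.1,.05],[.1,.15,.05]):
  for th in range(-120,181,20):
    q=q0;ok=1;m=9;dmax=0
    W=[(p0+np.array(dp)*s,Rn.from_matrix(down(h0+(th-h0)*s))) for s in np.linspace(0,1,10)]
    W+=[(W[-1][0],Rn.from_matrix(down(th))*Rn.from_rotvec([0,np.radians(a),0])) for a in range(6,91,6)]
    for p,R in W:
        qn,e=ik(q,p,R)
        if e>2e-3: ok=0;break
        m=min(m,(qn-lo).min(),(hi-qn).min());dmax=max(dmax,abs(qn-q).max());q=qn
        if m<.1: ok=0;break
    if ok: out.append((round(m,2),round(dmax,2),dp,th,q.round(2)))
for o in sorted(out,key=lambda o:-o[0])[:8]: print(o)
E
python3 plan.py
```

```text
(np.float64(0.52), np.float64(0.1), [0.08, 0, 0.05], 60, array([-1.17,  0.3 ,  1.82,  1.19,  2.11, -0.66]))
(np.float64(0.51), np.float64(0.11), [0.1, 0.15, 0.05], 60, array([-0.99,  0.1 ,  2.07,  1.3 ,  1.95, -0.65]))
(np.float64(0.5), np.float64(0.11), [0.08, 0, 0.05], 40, array([-1.29,  0.09,  2.08,  1.32,  1.92, -0.64]))
(np.float64(0.49), np.float64(0.1), [0.1, 0.15, 0.05], 80, array([-0.86,  0.31,  1.81,  1.17,  2.14, -0.67]))
(np.float64(0.47), np.float64(0.1), [0, 0, 0], 60, array([-1.33,  0.32,  1.94,  0.99,  2.16, -0.86]))
(np.float64(0.44), np.float64(0.11), [0, 0.1, 0.05], 60, array([-1.26,  0.04,  2.14,  1.09,  2.16, -0.75]))
(np.float64(0.39), np.float64(0.11), [0, 0, 0], 40, array([-1.49,  0.12,  2.19,  1.12,  2.02, -0.84]))
(np.float64(0.34), np.float64(0.1), [0, 0.1, 0.05], 80, array([-1.08,  0.24,  1.91,  0.97,  2.29, -0.81]))
```

```bash
python3 -m handwheel '[{"travel":[0.166,0.064,-0.12],"dr":[0,0,0]},{"travel":[0.166,0.064,-0.12],"dr":[0,0,0]},{"travel":[0.166,0.064,-0.12],"dr":[0,0,0]},{"travel":[0,0,0],"dr":[0,0,-0.217]},{"travel":[0,0,0],"dr":[0,0,-0.217]},{"travel":[0,0,0],"dr":[0,0,-0.217]},{"travel":[0,0,0],"dr":[0,0,-0.217]},{"travel":[0,0,0],"dr":[0,0,-0.217]},{"travel":[0,0,0],"dr":[0,0,-0.217]},{"travel":[0,0,0],"dr":[0,0,0]},{"travel":[0,0,0],"dr":[0,0.15,0]},{"travel":[0,0,0],"dr":[0,0.2,0]},{"travel":[0,0,0],"dr":[0,0.2,0]},{"travel":[0,0,0],"dr":[0,0.2,0]},{"travel":[0,0,0],"dr":[0,0,0]}]'
python3 - <<'E'
from fk import *
o,M=st();p,R=fk(o["q"],np.load("P.npy"));print("model",p,(R*Rn.from_rotvec([0,0,np.pi/2])).as_matrix())
E
```

```text
time_s: 16.3
eef_pos: [0.4649, -0.1592, 0.3693]
eef_rot: [-0.122, 0.845, 0.493, 0.166]
wrist_force: [0.0, -1.4, -2.7]
opening: 0.504
t 16.3 pos [ 0.4649 -0.1592  0.3693] q [-0.8291 -0.0682  1.6467  0.3823  1.729  -0.2863] F [ 0.0474 -1.395  -2.7118] open 0.504
x [0.4577 0.7934 0.4013] y [ 0.8745 -0.4832 -0.0421] z [ 0.1604  0.3702 -0.915 ] heading 60.020051250934955
model [ 0.4647 -0.1596  0.3692] [[ 0.4577  0.8745  0.1604]
 [ 0.7934 -0.4832  0.3702]
 [ 0.4013 -0.0421 -0.915 ]]
```

```bash
python3 -m handwheel '[{"travel":[0,0,0],"dr":[0,0.2,0]},{"travel":[0,0,0],"dr":[0,0.22,0]},{"travel":[0,0,0],"dr":[0,0.22,0]},{"travel":[0,0,0],"dr":[0,0.22,0]},{"travel":[0,0,0],"dr":[0,0.22,0]},{"travel":[0,0,0],"dr":[0,0.22,0]},{"travel":[0,0,0],"dr":[0,0.22,0]},{"travel":[0,0,0],"dr":[0,0.22,0]},{"travel":[0,0,0],"dr":[0,0.22,0]},{"travel":[0,0,0],"dr":[0,0.2,0]},{"travel":[0,0,0],"dr":[0,0,0]},{"travel":[0,0,0],"dr":[0,0,0]}]'
cat > up.py <<'E'
from h import *
o,M=st();x=M[:,0];print("x off vertical deg",np.degrees(np.arccos(x[2])))
v=np.cross(x,[0,0,1]);v=v/np.linalg.norm(v)*np.degrees(np.arccos(x[2]));print("turn units",M.T@v/30)
E
python3 up.py
```

```text
time_s: 17.3
eef_pos: [0.4638, -0.158, 0.3624]
eef_rot: [-0.379, 0.628, 0.328, 0.595]
wrist_force: [-0.7, -0.4, -1.2]
opening: 0.498
t 17.3 pos [ 0.4638 -0.158   0.3624] q [-1.1829  0.3332  1.8438  1.1493  2.0959 -0.6374] F [-0.7023 -0.3874 -1.1985] open 0.498
x [ 0.0767 -0.0381  0.9963] y [ 0.8633 -0.4973 -0.0854] z [ 0.4988  0.8667 -0.0053] heading -26.410758821873994
x off vertical deg 4.909993775759976
turn units [ 0.      0.0101 -0.1634]
```

Now I'll correct the remaining 4.9°, then let it settle and look.

```bash
python3 -m handwheel '[{"travel":[0,0,0],"dr":[0,0.01,-0.163]},{"travel":[0,0,0],"dr":[0,0,0]},{"travel":[0,0,0],"dr":[0,0,0]},{"travel":[0,0,0],"dr":[0,0,0]}]'
python3 up.py
python3 - <<'E'
from h import *; import cv2
from bench import viewer,ctrl
p=ctrl.get_obs()["eef_pos"];out=[]
for n in("wrist","scene"):
    im=viewer.camera(n)[...,::-1];print(n,proj(viewer.get_calibration(n),p))
    if n=="wrist": out.append(cv2.resize(im,(400,300)))
    else:
        x,y=np.clip((proj(viewer.get_calibration(n),p)-[93,70]).astype(int),0,[374,280]);out.append(cv2.resize(im[y:y+140,x:x+186],(400,300),interpolation=cv2.INTER_CUBIC))
cv2.imwrite("pics/f1.png",np.hstack(out))
E
```

```text
time_s: 17.63
eef_pos: [0.4646, -0.1566, 0.3625]
eef_rot: [-0.354, 0.617, 0.357, 0.605]
wrist_force: [-0.3, 0.4, -1.2]
opening: 0.501
t 17.63 pos [ 0.4646 -0.1566  0.3625] q [-1.1783  0.328   1.8407  1.1429  2.0922 -0.7146] F [-0.3417  0.4084 -1.1525] open 0.501
x [0.0127 0.0124 0.9998] y [ 0.8694 -0.4941 -0.0049] z [ 0.494   0.8693 -0.017 ] heading 44.40726385140552
x off vertical deg 1.0160650205968218
turn units [-0.      0.0326 -0.0093]
wrist [280.42601429 270.58058652]
scene [200.58592739 108.03063547]
```

View pics/f1.png

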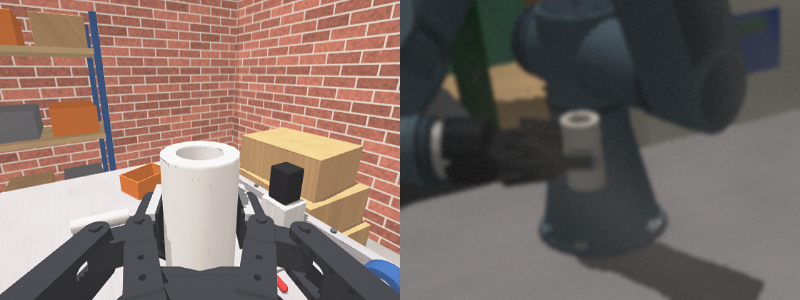

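The wrist view shows the spacer held upright between the fingers with the hole facing up at (200,155). The scene crop agrees, with the hole at (578,118). I'll remove the last 1°, settle, check that the bystanders haven't moved, and hand in.

```bash
python3 -m handwheel '[{"travel":[0,0,0],"dr":[0,0.033,-0.009]},{"travel":[0,0,0],"dr":[0,0,0]},{"travel":[0,0,0],"dr":[0,0,0]},{"travel":[0,0,0],"dr":[0,0,0]},{"travel":[0,0,0],"dr":[0,0,0]},{"travel":[0,0,0],"dr":[0,0,0]}]'
python3 up.py
python3 - <<'E'
import cv2,numpy as np
from bench import viewer,ctrl
a=cv2.imread("pics/top0.png").astype(float);b=viewer.camera("top")[...,::-1].astype(float)
for n,(x,y,r) in dict(reel=(438,212,30),hexkey=(280,150,32),oiler=(201,165,18),roller=(125,283,35),sp1=(165,235,15),sp2=(269,195,15)).items():
    s=np.s_[y-r:y+r,x-r:x+r];A,B=[cv2.cvtColor(v[s].astype(np.uint8),cv2.COLOR_BGR2GRAY).astype(np.float32) for v in(a,b)]
    print(n,np.abs(A-B).mean().round(1),np.round(cv2.phaseCorrelate(A,B)[0],2))
print(np.abs(ctrl.get_obs()["dq"]).max())
E
```

```text
time_s: 18.23
eef_pos: [0.4647, -0.1566, 0.3634]
eef_rot: [-0.356, 0.611, 0.356, 0.611]
wrist_force: [0.8, 1.0, -1.1]
opening: 0.506
t 18.23 pos [ 0.4647 -0.1566  0.3634] q [-1.1781  0.3361  1.8414  1.1527  2.0997 -0.7219] F [ 0.8192  1.0279 -1.0603] open 0.506
x [-0.0001  0.0005  1.    ] y [ 0.8695 -0.4939  0.0003] z [ 0.4939  0.8695 -0.0003] heading 103.61038027828717
x off vertical deg 0.02713844606666443
turn units [-0.      0.0007  0.0006]
reel 7.3 [-0.02 -0.05]
hexkey 7.8 [0.04 0.07]
oiler 6.7 [ 0.02 -0.  ]
roller 7.9 [ 0.   -0.03]
sp1 7.8 [-0.05  0.05]
sp2 8.0 [0.03 0.12]
0.0022629030508690075
```

```bash
python3 -c "
from bench import ctrl
print(ctrl.hand_in())"
```

```text
the job is handed in; nothing more can be done
None
```

The job is done and handed in at 18.2 s. I took the large spacer from the rest and slipped its +x end over the pin. That was the hole end on the first try, with about 46 of the pin's 55 mm inside and no contact force. Then I drew it off and turned it so the hole faces straight up.

**Last checks:**
- **Angle:** the gripper axis is 0.03° off vertical. I assumed the spacer has not tilted in the fingers, and the picture showed it straight.
- **Height:** the fingertips are 36 cm above the bench, and the arm is still.
- **Grip:** the spacer is still held, and the last pictures show the hole facing up with only the fingers touching it.
- **Bystanders:** the reel, hex key, oiler, roller and both small spacers have moved less than 0.15 px in the top view.

**One small disagreement:** the spacer sat about 2 mm off centre along its length in the grip. That is why I count 46 mm inside rather than the 48.7 mm worked out from the pose.

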